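# Set the indexing stage to its marker

## Task

Set the round indexing stage: with a fingertip, push the upright fin on its dial round, either way, until the tip of the raised arrow on the dial lines up with the narrow nose of the marker tab clipped on the outer scale, to within about a third of a scale division. Only push the fin, do not pinch it; let the gear print ride along in the middle of the dial without lifting it or pushing it out of place, and leave the bottle, the flashlight and the tin where they stand. Finish with the dial at rest.

Things in the scene. Friction and masses are not known exactly. Their poses are not given: they have to be found in the camera images.
- stage: the fixed base of the indexing stage: a dark steel disc, 210 mm across, 12 mm thick, lying on the table and fixed to it. Origin on the dial axis at table height; z up. White scale lines every 10 degrees lie flat on its top between 79 and 95 mm from the axis.
- dial (a joint): turn of the dial about the stage's upright centre axis, rad, positive anticlockwise from above; at 0 the dial's arrow points along the stage's x axis. It turns freely either way (limits two full turns from 0), stays where it is left and does not coast noticeably: friction 0.04 N m, that is 0.7 N at the fin. The dial is an aluminium disc 150 mm across; its top is 20 mm above the table.
- index_tip (a point): tip of the raised black arrow on the dial (arrow 36 mm long, 2 mm high), at the dial's rim, 75 mm from the axis, 22 mm above the table
- fin_top (a point): middle of the top edge of the black upright fin on the dial, straight across the dial from the arrow: 57 mm from the axis, 53 mm above the table. The fin is a plate that stands radially: 30 mm long along the radius (42 to 72 mm from the axis), 10 mm thick, rising 33 mm above the dial's top (20 to 53 mm above the table). It is pushed on either of its two flat faces, at right angles to the radius.
- marker: the steel marker tab clipped on the rim of the base, fixed. Origin on the dial axis at table height (the same point as the stage's origin); the tab stands out along its own +x, from 76 to 112 mm from the axis, 20 mm wide with a 4 mm wide nose pointing inward to the dial; its highest point is 24 mm above the table
- target_tip (a point): the point on the dial's rim straight before the marker's nose, 75 mm from the axis, 22 mm above the table: the arrow's tip must come here
- gear: a printed turquoise gear, 39 mm across, 14 mm thick, lying loose on the middle of the dial; origin at the centre of its underside, 20 mm above the table
- bottle: small yellow bottle with a black cap, 33 mm across, 60 mm tall, standing loose on the table beside the stage; origin at its foot
- torch: black flashlight, 102 mm long, 26 mm thick, lying loose on the table beside the stage; origin under its middle
- tin: white round tin, 66 mm across, 24 mm tall, standing loose on the table beside the stage; origin at its foot
There are look-alikes about, which are no part of the job. What is meant by the gear is not yellow, and is the smaller of those in its own colour.

How it is judged:
By the outcome, as a careful person would: the job done as asked, in the order asked, and still so for the second after the job is handed in, with the robot touching nothing.
It also fails if it takes over 54 s, if anything falls off the work surface, if the arm or the gripper's body presses on something with over 40 N, if the wrist force passes 120 N, or if a joint passes its speed limit or range.

## Robot

A 6-joint arm with a two-finger parallel gripper is mounted at the origin on the work surface; the furniture and walls round the work are solid. World frame = base frame: x ahead of the robot, y to its left, z up, the work surface at z = 0. Lengths are in m, angles in rad, forces in N, time in s.
With the tool pointing down it reaches from about 0.275 to 0.85 m from the base axis. Payload 5.2 kg.
Tool frame: the origin (TCP) lies midway between the tips of the shut fingers; the grasp point (between the pads) lies 19 mm behind it (r.grip_depth is the distance from the TCP to the grasp point, in m); z points along the fingers, y is the line along which they close (so a half turn about z gives the same grasp; the last joint's range is limited). The gripper opens to 85 mm and grips with 20 to 120 N. Pads are 22 mm wide; open, the fingers measure 114 mm over their backs; the gripper's body (76 mm by 85 mm) begins 54 mm behind the grasp point. The pads swing forward as they close: fully open they stand 13 mm farther back than shut.
Start: joints at [-1.349, 0.259, 1.535, -0, 1.348, -0.203], TCP at [0.227, -0.501, 0.231] pointing down, gripper open.
Joint ranges: [-3.14, 3.14], [-0.91, 2.08], [0.19, 2.58], [-1.22, 4.36], [0.22, 2.71], [-3.12, 3.12]. Speed limits (rad/s): [2.57, 2.57, 3.14, 3.14, 3.14, 3.14].

## Interface

Orientations are given as a unit quaternion [w, x, y, z].
In Python, from cell import r, imaging, job gives the robot as it stands.
- The arm moves only by the tool move_arm, never from a script. Its argument "increments" is a list of rows, each an object with "travel": the shift along the world's x, y, z in mm, a list of three; "angular": the turn, a rotation vector about the world's x, y, z in degrees, a list of three. A call has 1 to 12 rows; each row is the pose to reach, as a shift and turn from the pose commanded when the call began; what a row does not reach only later rows make up. A row lasts 1/10 s, in which the tool goes at most 50 mm and 8.59 degrees, less where a joint would pass 70% of its speed; a pose out of reach is approached as far as the arm can. A call with a gripper value outside its range is refused whole. "grip" is the closure in counts, from 0 (fully open) to 255 (shut), set as the call begins (left out, the last holds). The fingers move at their own pace and stop on an object; "grip_force" is the grip in N (left out, the last holds). Time passes only in rows, so rows that repeat a pose let the fingers close. It gives the time, the measured TCP pose, the force, the opening and the grip force at its end, in the units of the state.
- r.read_state(): the state, without advancing time (a new reading comes with each control period).
- imaging.read_camera(name): name is "scene" or "top" or "wrist"; returns a dict with "frame" (480x640x3 uint8, blue, green, red), "z_map" (480x640 float32, m along the optical axis (not along the pixel's ray), 0 where there is no reading), "intrinsics" (3x3 intrinsics, pixels), "cam_to_world" (4x4, takes a point from camera to world coordinates); the wrist camera has in their place "tool_from_camera" (4x4, takes a point from camera to tool coordinates, whose origin is the TCP and whose axes are the flange's). Camera axes: x right, y up, looking along -z (the intrinsics and any distortion apply to the point x, -y, -z); pixel columns grow to the right and rows downward; lengths in m; the calibration is good to about 2 mm. A picture is of the moment at which its call begins: read the wrist's pose just before it.
- job.finish_job(): hands the job in; it is judged then, once.
The state is a dict: "time_s": time; "joint_positions": joint angles; "dq": joint speeds; "tau": joint torques, N m; "tool_pos": TCP position; "tcp_rot": TCP orientation; "contact_force": force on the tool from outside, world axes, zero at the start; "ft_torque": the same for the moment, N m; "grip_width": finger opening in m; "grip_force": force on a finger pad.
Only numpy, scipy, OpenCV 4.12 (cv2) and the standard library are available. Lean on these libraries where they do the work, as an engineer would, in place of code of your own. Each camera call takes 0.05 s, during which the arm holds its last target. There are 200 camera calls.

## Working session

There is one attempt and no reset: what is moved stays moved. The work goes in short steps, Python scripts to look and compute and a tool call to move; the robot and the scene stay as the last step left them, time stands still between calls to the robot, and variables do not carry over. Pictures are saved under pics/ and viewed, at most 10 in all, crops included, and the job is handed in when it is done.

Besides the shell and the picture viewer there is one more tool, called after "Call:" as name([rows], argument=value, ...), one row to a line, values as JSON. move_arm: Moves the arm, as the interface text tells. Its arguments: {"type":"object","properties":{"increments":{"type":"array"},"grip":{"type":"number"},"grip_force":{"type":"number"}},"required":["increments"]}

```bash
mkdir -p pics; cat > h.py <<'E'
import numpy as np, cv2
from cell import r, imaging, job
def cam(n):
    d=imaging.read_camera(n); return d
def ray(d,u,v,z,T=None):
    T=d["cam_to_world"] if T is None else T
    p=np.linalg.inv(d["intrinsics"])@[u,v,1]; c=T[:3,:3]@[p[0],-p[1],-p[2]]
    return T[:3,3]+c*(z-T[2,3])/c[2]
def proj(d,P):
    q=np.linalg.inv(d["cam_to_world"])@np.append(P,1); k=d["intrinsics"]@[q[0],-q[1],-q[2]]; return k[:2]/k[2]
E
python3 - <<'E'
from h import *
for n in("top","scene"):
    d=cam(n); cv2.imwrite(f"pics/{n}0.png",d["frame"]); print(n,[k for k in d],d["intrinsics"].tolist(),d["cam_to_world"].round(3).tolist())
print(r.read_state())
E
```

```text
top ['frame', 'z_map', 'intrinsics', 'cam_to_world'] [[489.32005985915265, 0.0, 321.9517793010278], [0.0, 489.32005985915265, 239.5114763133592], [0.0, 0.0, 1.0]] [[0.016, 0.99, -0.138, 0.39], [-0.999, 0.022, 0.042, 0.054], [0.045, 0.137, 0.99, 0.918], [0.0, 0.0, 0.0, 1.0]]
scene ['frame', 'z_map', 'intrinsics', 'cam_to_world'] [[598.1184172851833, 0.0, 303.8999984675732], [0.0, 598.1184172851833, 237.23555219136836], [0.0, 0.0, 1.0]] [[-0.906, 0.179, -0.383, 0.144], [-0.423, -0.371, 0.827, 0.815], [0.006, 0.911, 0.412, 0.457], [0.0, 0.0, 0.0, 1.0]]
{'time_s': 0.1, 'joint_positions': array([-1.34879890e+00,  2.59297946e-01,  1.53596343e+00,  9.88964965e-07,
        1.34800525e+00, -2.02805218e-01]), 'dq': array([-0.00104096, -0.00123122, -0.00211936, -0.00082663,  0.00094318,
       -0.00103761]), 'tau': array([ 2.37865839e-03, -4.46971428e+01, -2.91246647e+01,  3.87180319e-05,
        6.33608797e-03,  2.13417968e-05]), 'tool_pos': array([ 0.22659106, -0.50063972,  0.23054695]), 'tcp_rot': array([-8.36950331e-04,  9.77527197e-01,  2.10807683e-01, -7.54951713e-06]), 'contact_force': array([-0.13241726,  0.29361211, -0.6129059 ]), 'ft_torque': array([-0.04202158, -0.03477994, -0.01307619]), 'grip_force': 0.0, 'grip_width': 0.08542394886903543}
```

View pics/top0.png

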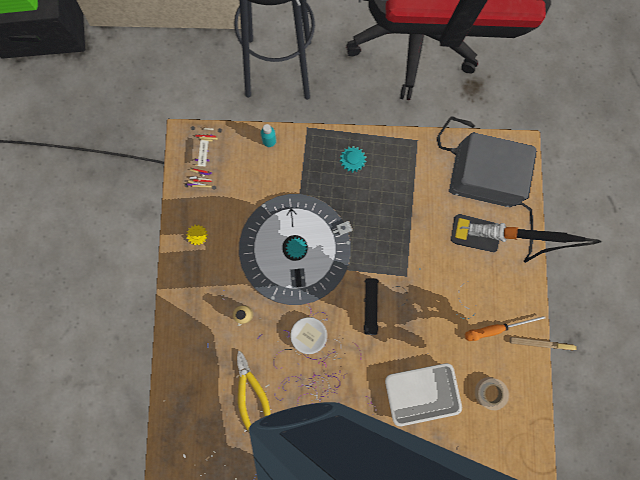

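View pics/scene0.png

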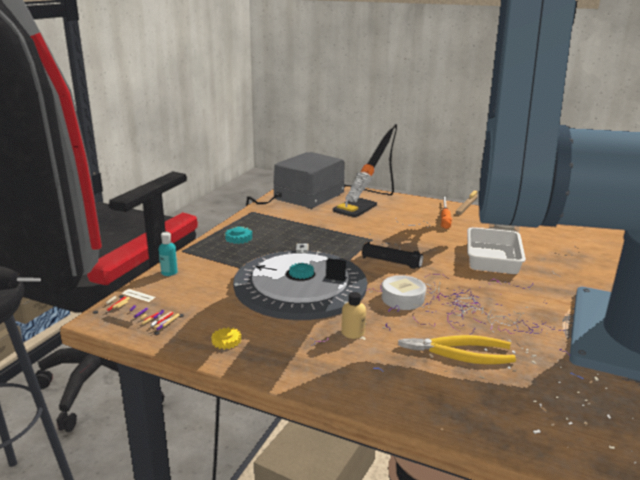

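```bash
python3 - <<'E'
from h import *
d=cam("top"); f=d["frame"]
c=cv2.resize(f[185:310,230:360],None,fx=4.6,fy=4.6,interpolation=cv2.INTER_CUBIC); cv2.imwrite("pics/crop1.png",c)
# white ticks/black base: rim points by radial search around the approximate centre, cast at z=.012
g=cv2.cvtColor(f,cv2.COLOR_BGR2HSV)
hsv=g
m=cv2.inRange(hsv,(85,80,40),(100,255,255)); n,l,s,ce=cv2.connectedComponentsWithStats(m)
for i in range(1,n):
    if s[i,4]>40: print("turq",ce[i].round(1),s[i,4],ray(d,*ce[i],.034).round(4))
for nm,u,v,z in[("tip",291,208,.022),("nose",338,231,.022),("tabend",352,224,.02),("fin",298,272,.053),("bottle",243,315,0.06),("tin",309,336,.024)]: print(nm,ray(d,u,v,z).round(4))
E
```

```text
turq [268.5 138. ] 193 [0.703  0.1193 0.034 ]
turq [352.5 158.9] 499 [ 0.6672 -0.0387  0.034 ]
turq [295.9 247.5] 345 [0.4978 0.0633 0.034 ]
tip [0.5732 0.0743 0.022 ]
nose [ 0.5318 -0.0139  0.022 ]
tabend [ 0.546  -0.0401  0.02  ]
fin [0.452  0.0584 0.053 ]
bottle [0.3756 0.1514 0.06  ]
tin [0.3395 0.0363 0.024 ]
```

View pics/crop1.png

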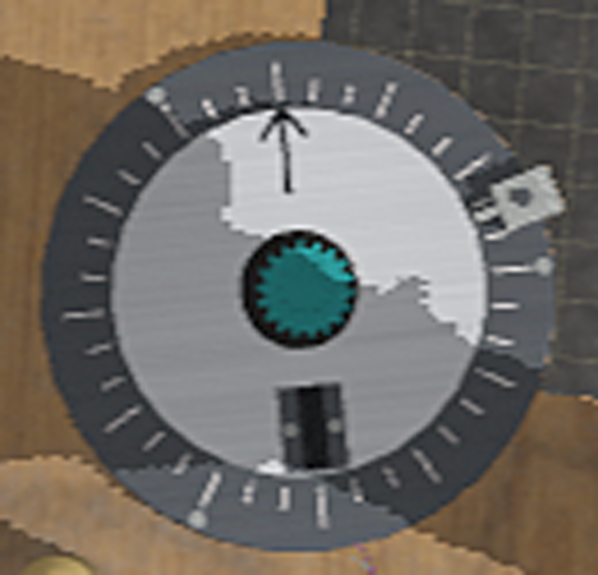

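```bash
python3 - <<'E'
from h import *
d=cam("top")
R=lambda x,y,z: ray(d,x/4.6+230,y/4.6+185,z)
def fit(P):
    P=np.array(P)[:,:2]; s=np.linalg.lstsq(np.c_[2*P,np.ones(len(P))],(P**2).sum(1),rcond=None)[0]; return s[:2],np.sqrt(s[2]+s[:2]@s[:2])
print("dial",fit([R(*p,.02) for p in[(112,290),(487,270),(320,108),(190,440),(400,440),(205,135),(420,145)]]))
c,rad=fit([R(*p,.012) for p in[(42,290),(300,40),(300,552),(552,330),(120,470),(108,120),(470,100),(470,485)]]);print("base",c,rad)
for n,x,y,z in[("tip",279,108,.022),("tail",289,192,.022),("nose",486,210,.022),("tabmid",527,197,.022),("tabend",560,185,.022),("fin",314,428,.053),("gear",303,287,.034)]:
    p=R(x,y,z)[:2]-c; print(n,p.round(4),np.hypot(*p).round(4),np.degrees(np.arctan2(p[1],p[0])).round(1))
E
```

```text
dial (array([0.49955126, 0.06442887]), np.float64(0.07447658297702203))
base [0.49976895 0.06444807] 0.10401631451290383
tip [0.0725 0.0105] 0.0732 8.2
tail [0.0381 0.0056] 0.0386 8.4
nose [ 0.0326 -0.074 ] 0.0808 -66.2
tabmid [ 0.0383 -0.0905] 0.0983 -67.0
tabend [ 0.0436 -0.1039] 0.1127 -67.2
fin [-0.0584 -0.0067] 0.0588 -173.4
gear [-0.0017 -0.001 ] 0.002 -149.2
```

Candidates for the gear: small turquoise one on the dial (296,247), larger turquoise one on the mat (352,159), and a yellow one (197,235). I choose the one on the dial. The crop shows the arrow at about 8°, the marker at about -67° and the fin at 188°, so the dial needs about 75° clockwise.

Call:
move_arm([
  {"travel": [10, 22, 0], "angular": [0, 0, -1]},
  {"travel": [26, 62, 0], "angular": [0, 0, -3]},
  {"travel": [45, 106, 0], "angular": [0, 0, -5]},
  {"travel": [64, 150, 0], "angular": [0, 0, -7]},
  {"travel": [83, 195, 0], "angular": [0, 0, -8]},
  {"travel": [102, 240, 0], "angular": [0, 0, -10]},
  {"travel": [121, 285, 0], "angular": [0, 0, -11]},
  {"travel": [140, 330, 0], "angular": [0, 0, -13]},
  {"travel": [159, 375, 0], "angular": [0, 0, -14]},
  {"travel": [178, 420, 0], "angular": [0, 0, -15]},
  {"travel": [197, 464, 0], "angular": [0, 0, -16]},
  {"travel": [212, 500, 0], "angular": [0, 0, -16]},
], grip=255, grip_force=30)

```text
time_s: 1.4
tool_pos: [0.4391, 0.0014, 0.2314]
tcp_rot: [-0.0, 0.997, 0.073, 0.0]
contact_force: [1.5, -0.1, 0.4]
grip_width: 0.0001
grip_force: 0.0
```

Call:
move_arm([
  {"travel": [4, 8, -10], "angular": [0, 0, 0]},
  {"travel": [9, 18, -45], "angular": [0, 0, 0]},
  {"travel": [9, 18, -80], "angular": [0, 0, 0]},
  {"travel": [9, 18, -115], "angular": [0, 0, 0]},
  {"travel": [9, 18, -130], "angular": [0, 0, 0]},
  {"travel": [9, 18, -130], "angular": [0, 0, 0]},
])

```text
time_s: 2.0
tool_pos: [0.4452, 0.0167, 0.0987]
tcp_rot: [-0.001, 0.997, 0.073, -0.003]
contact_force: [-0.5, -1.1, 0.2]
grip_width: -0.0001
grip_force: 0.0
```

```bash
python3 - <<'E'
from h import *
s=r.read_state(); d=cam("wrist"); cv2.imwrite("pics/w1.png",d["frame"]); print(s["tool_pos"],s["tcp_rot"],d["intrinsics"],d["tool_from_camera"])
E
```

```text
[0.44521372 0.01671665 0.09868733] [-7.32583892e-04  9.97363338e-01  7.25012189e-02 -3.06739134e-03] [[399.41406757   0.         325.70871714]
 [  0.         399.41406757 242.27808882]
 [  0.           0.           1.        ]] [[-6.39242080e-04  9.64560776e-01  2.63860002e-01  6.68962961e-02]
 [ 9.99999792e-01  5.94284568e-04  2.50202237e-04 -8.94567696e-04]
 [ 8.45273369e-05  2.63860107e-01 -9.64560956e-01 -1.43086113e-01]
 [ 0.00000000e+00  0.00000000e+00  0.00000000e+00  1.00000000e+00]]
```

View pics/w1.png

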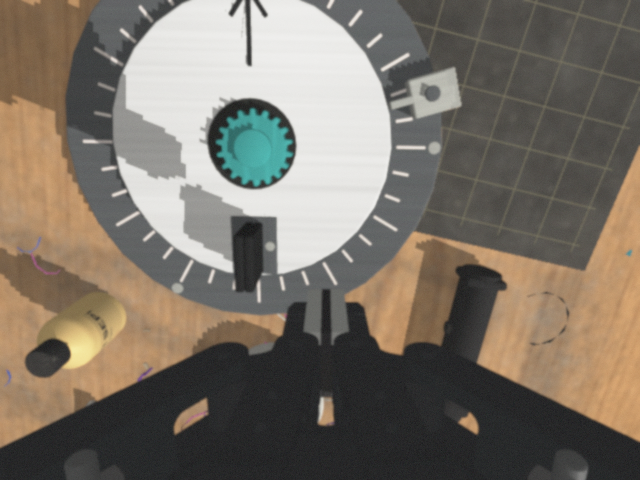

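The wrist view shows the fin (248,255), the small gear in the middle (253,147), the nose at (400,103), and the closed fingertip at (322,310) clear to the right of the fin. Next I descend.

Call:
move_arm([
  {"travel": [0, 0, -25], "angular": [0, 0, 0]},
  {"travel": [0, 0, -50], "angular": [0, 0, 0]},
  {"travel": [0, 0, -61], "angular": [0, 0, 0]},
  {"travel": [0, 0, -61], "angular": [0, 0, 0]},
  {"travel": [0, 0, -61], "angular": [0, 0, 0]},
])

```text
time_s: 2.55
tool_pos: [0.4485, 0.0166, 0.0413]
tcp_rot: [0.0, 0.997, 0.073, 0.001]
contact_force: [-0.8, -0.3, 0.8]
grip_width: 0.0001
grip_force: 0.0
```

```bash
python3 - <<'E'
from h import *
p=r.read_state()["tool_pos"]; print(p)
q=(p[:2]-[.4997,.0644])*1e3
for a in range(5,91,5):
    t=np.radians(-a); R=np.array([[np.cos(t),-np.sin(t)],[np.sin(t),np.cos(t)]]); print(-a,(R@q-q).round(1))
E
```

```text
[0.44850701 0.01655587 0.04128178]
-5 [-4.   4.6]
-10 [-7.5  9.6]
-15 [-10.6  14.9]
-20 [-13.3  20.4]
-25 [-15.4  26.1]
-30 [-17.1  32. ]
-35 [-18.2  38. ]
-40 [-18.8  44.1]
-45 [-18.8  50.2]
-50 [-18.4  56.3]
-55 [-17.4  62.3]
-60 [-15.8  68.3]
-65 [-13.8  74. ]
-70 [-11.3  79.6]
-75 [-8.3 84.9]
-80 [-4.8 90. ]
-85 [-0.9 94.7]
-90 [ 3.3 99. ]
```

Call:
move_arm([
  {"travel": [-4, 4.6, 0], "angular": [0, 0, -5]},
  {"travel": [-7.5, 9.6, 0], "angular": [0, 0, -10]},
  {"travel": [-10.6, 14.9, 0], "angular": [0, 0, -15]},
  {"travel": [-13.3, 20.4, 0], "angular": [0, 0, -20]},
  {"travel": [-15.4, 26.1, 0], "angular": [0, 0, -25]},
  {"travel": [-17.1, 32, 0], "angular": [0, 0, -30]},
  {"travel": [-18.2, 38, 0], "angular": [0, 0, -35]},
  {"travel": [-18.8, 44.1, 0], "angular": [0, 0, -40]},
  {"travel": [-18.8, 50.2, 0], "angular": [0, 0, -45]},
  {"travel": [-18.4, 56.3, 0], "angular": [0, 0, -50]},
  {"travel": [-17.4, 62.3, 0], "angular": [0, 0, -55]},
  {"travel": [-17.4, 62.3, 0], "angular": [0, 0, -55]},
])

```text
time_s: 3.75
tool_pos: [0.4315, 0.0795, 0.0417]
tcp_rot: [-0.001, 0.918, -0.396, 0.001]
contact_force: [-0.1, -0.7, -0.7]
grip_width: -0.0003
grip_force: 0.0
```

```bash
python3 - <<'E'
from h import *
s=r.read_state(); d=cam("wrist"); cv2.imwrite("pics/w2.png",d["frame"]); print(s["tool_pos"],s["tcp_rot"],s["contact_force"])
E
```

```text
[0.4315025  0.07953411 0.04169402] [-5.07737807e-04  9.18254559e-01 -3.95987981e-01  1.35104728e-03] [-0.12816577 -0.67598303 -0.676792  ]
```

View pics/w2.png

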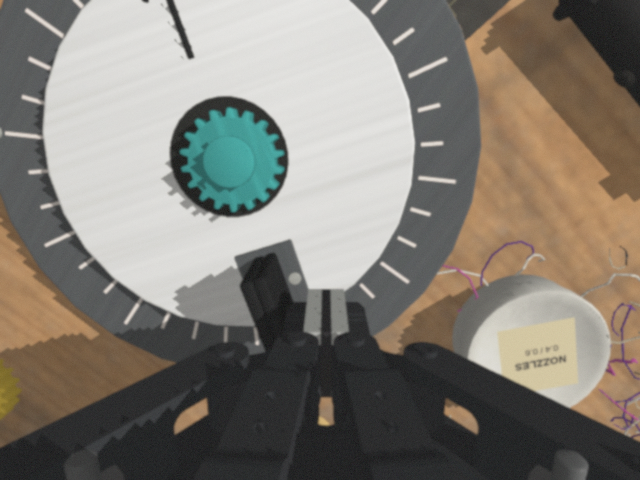

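The fingertip now rests against the fin (265,295), the gear is still seated (229,160), and the arrow's tail is at (192,57). Next I measure the dial angle.

```bash
python3 - <<'E'
from h import *
from scipy.spatial.transform import Rotation as Ro
s=r.read_state(); d=cam("wrist"); T=np.eye(4); q=s["tcp_rot"]; T[:3,:3]=Ro.from_quat([q[1],q[2],q[3],q[0]]).as_matrix(); T[:3,3]=s["tool_pos"]; T=T@d["tool_from_camera"]
c=np.array([.4997,.0644])
a=ray(d,192,57,.022,T)[:2]; b=ray(d,174,0,.022,T)[:2]; g=ray(d,229,157,.02,T)[:2]
an=lambda v:np.degrees(np.arctan2(v[1],v[0])).round(1)
print("recess",g,"tail ang",an(a-c),an(a-g),np.hypot(*(a-g)),"arrow dir",an(b-a))
t=cam("top"); cv2.imwrite("pics/t2.png",cv2.resize(t["frame"][185:310,230:360],None,fx=4.6,fy=4.6,interpolation=cv2.INTER_CUBIC))
E
```

```text
recess [0.49931744 0.06544337] tail ang -28.7 -29.8 0.038481477448149996 arrow dir -32.2
```

View pics/t2.png

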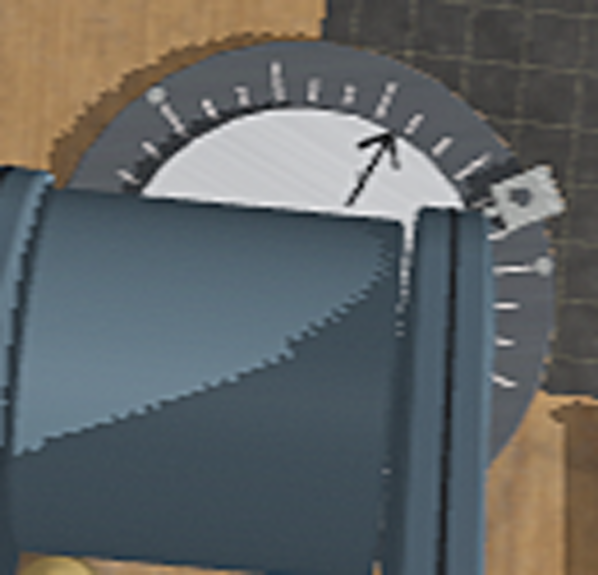

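The crop shows the arrow's tip at (392,133), which is about -30°, with about 37° still to go. I push another 33°.

Call:
move_arm([
  {"travel": [2, 7, 0], "angular": [0, 0, -6]},
  {"travel": [4.6, 13.9, 0], "angular": [0, 0, -12]},
  {"travel": [8, 20.4, 0], "angular": [0, 0, -18]},
  {"travel": [12, 26.4, 0], "angular": [0, 0, -24]},
  {"travel": [16.7, 32.1, 0], "angular": [0, 0, -30]},
  {"travel": [19.2, 34.7, 0], "angular": [0, 0, -33]},
  {"travel": [19.2, 34.7, 0], "angular": [0, 0, -33]},
  {"travel": [19.2, 34.7, 0], "angular": [0, 0, -33]},
])

```text
time_s: 4.7
tool_pos: [0.4496, 0.1136, 0.0404]
tcp_rot: [-0.0, 0.769, -0.64, 0.0]
contact_force: [0.4, 0.2, 0.0]
grip_width: 0.0001
grip_force: 0.0
```

```bash
python3 - <<'E'
from h import *
s=r.read_state(); d=cam("wrist"); cv2.imwrite("pics/w3.png",d["frame"]); print(s["tool_pos"],s["tcp_rot"])
t=cam("top"); a=cv2.resize(t["frame"][185:310,230:360],None,fx=4.6,fy=4.6,interpolation=cv2.INTER_CUBIC)
cv2.imwrite("pics/t3.png",a)
E
```

```text
[0.44957103 0.11364628 0.04044938] [-4.05192923e-05  7.68688624e-01 -6.39623157e-01  1.24834338e-04]
```

View pics/t3.png

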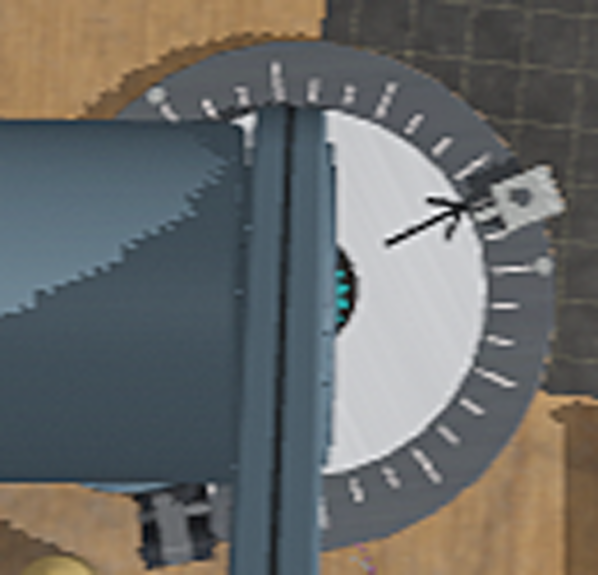

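The arrow's tip is at (468,206), just short of the nose at about (487,212). I back off and look from near.

Call:
move_arm([
  {"travel": [-3.5, -1.7, 0], "angular": [0, 0, 0]},
  {"travel": [-7, -3.5, 0], "angular": [0, 0, 0]},
  {"travel": [-7, -3.5, 20], "angular": [0, 0, 0]},
  {"travel": [-7, -3.5, 45], "angular": [0, 0, 0]},
  {"travel": [-7, -3.5, 60], "angular": [0, 0, 0]},
  {"travel": [-7, -3.5, 60], "angular": [0, 0, 0]},
  {"travel": [-7, -3.5, 60], "angular": [0, 0, 0]},
  {"travel": [-7, -3.5, 60], "angular": [0, 0, 0]},
])

```text
time_s: 5.6
tool_pos: [0.4415, 0.1103, 0.0993]
tcp_rot: [0.001, 0.768, -0.641, -0.001]
contact_force: [0.0, 0.2, -0.1]
grip_width: -0.0003
grip_force: 0.0
```

```bash
python3 - <<'E'
from h import *
s=r.read_state(); d=cam("wrist"); np.savez("w4.npz",p=s["tool_pos"],q=s["tcp_rot"]); cv2.imwrite("pics/w4.png",d["frame"]); print(s["tool_pos"],s["tcp_rot"])
E
```

```text
[0.44154918 0.11028879 0.09932962] [ 6.14375781e-04  7.67949631e-01 -6.40509551e-01 -7.08209761e-04]
```

View pics/w4.png

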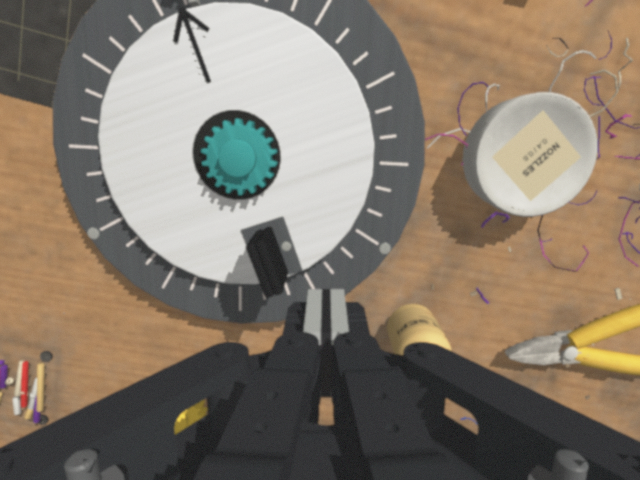

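The marker is cut off at the top edge (175,0), so I shift the camera toward it.

Call:
move_arm([
  {"travel": [4, -15, 5], "angular": [0, 0, 0]},
  {"travel": [10, -45, 10], "angular": [0, 0, 0]},
  {"travel": [5, -65, 10], "angular": [0, 0, 0]},
  {"travel": [5, -65, 10], "angular": [0, 0, 0]},
  {"travel": [5, -65, 10], "angular": [0, 0, 0]},
  {"travel": [5, -65, 10], "angular": [0, 0, 0]},
])

```text
time_s: 6.25
tool_pos: [0.4472, 0.0461, 0.1098]
tcp_rot: [0.0, 0.768, -0.64, -0.001]
contact_force: [-0.6, -0.2, 0.5]
grip_width: 0.0003
grip_force: 0.0
```

```bash
python3 - <<'E'
from h import *
s=r.read_state(); d=cam("wrist"); np.savez("w5.npz",p=s["tool_pos"],q=s["tcp_rot"],f=d["frame"],K=d["intrinsics"],C=d["tool_from_camera"])
a=d["frame"][0:220,80:360]; print(s["tool_pos"]); cv2.imwrite("pics/w5.png",cv2.resize(a,None,fx=2.5,fy=2.5,interpolation=cv2.INTER_CUBIC))
E
```

```text
[0.44715594 0.04605921 0.1098123 ]
```

View pics/w5.png

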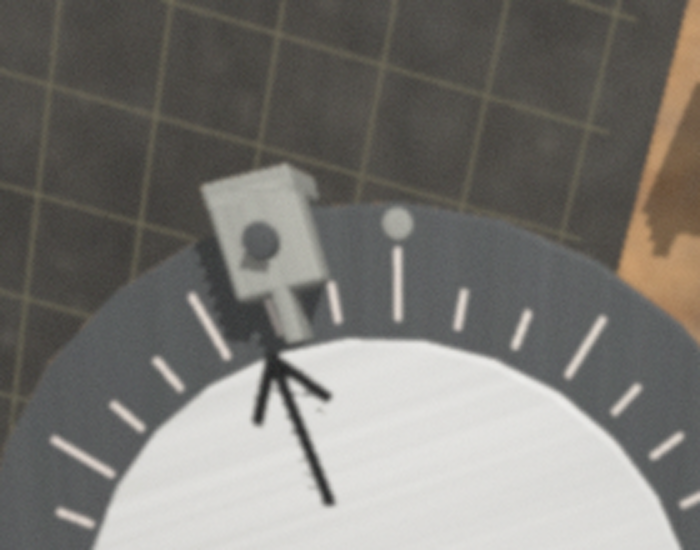

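The close crop shows the arrow's tip at (272,353) and the nose's middle at (302,342), so the dial is a few degrees short.

```bash
cat > m.py <<'E'
from h import *
from scipy.spatial.transform import Rotation as Ro
def view(n):
    w=np.load(n); q=w["q"]; T=np.eye(4); T[:3,:3]=Ro.from_quat([q[1],q[2],q[3],q[0]]).as_matrix(); T[:3,3]=w["p"]; T=T@w["C"]
    return lambda x,y,z: ray({"intrinsics":w["K"]},x/2.5+80,y/2.5,z,T)[:2]
def fit(P):
    P=np.array(P); s=np.linalg.lstsq(np.c_[2*P,np.ones(len(P))],(P**2).sum(1),rcond=None)[0]; return s[:2],np.sqrt(s[2]+s[:2]@s[:2])
E
python3 - <<'E'
from m import *
V=view("w5.npz")
c2,rad=fit([V(*p,.02) for p in[(350,339),(490,360),(570,397),(645,480),(230,371),(150,437),(110,505)]]); print(c2,rad)
for c in(np.array([.4997,.0644]),c2):
  for n,x,y,z in[("tip",272,353,.022),("tail",331,502,.022),("nose",302,341,.023),("noseroot",281,293,.023),("tabfar",245,175,.024),("tick1",398,285,.012),("tick0",335,302,.012),("tick-1",210,327,.012)]:
    p=V(x,y,z)-c; print(n,np.hypot(*p).round(4),np.degrees(np.arctan2(p[1],p[0])).round(1))
  a,b=V(272,353,.022),V(331,502,.022); print("dir",np.degrees(np.arctan2(*(a-b)[::-1])))
  a,b=V(245,175,.024),V(302,341,.024); print("tabdir",np.degrees(np.arctan2(*(a-b)[::-1])))
E
```

```text
[0.49865862 0.06488602] 0.07421232688915796
tip 0.0733 -62.3
tail 0.038 -62.5
nose 0.0741 -68.3
noseroot 0.0848 -67.1
tabfar 0.1093 -67.2
tick1 0.0851 -83.1
tick0 0.0818 -72.9
tick-1 0.0851 -52.4
dir -62.07124731279019
tabdir -64.45248317667053
tip 0.0742 -61.8
tail 0.0389 -61.5
nose 0.0749 -67.7
noseroot 0.0857 -66.6
tabfar 0.1101 -66.8
tick1 0.0857 -82.5
tick0 0.0825 -72.3
tick-1 0.0862 -52.0
dir -62.07124731279019
tabdir -64.45248317667053
```

Call:
move_arm([
  {"travel": [-4, 20, 0], "angular": [0, 0, 0]},
  {"travel": [-8, 50, 0], "angular": [0, 0, 0]},
  {"travel": [-8, 62, 0], "angular": [0, 0, 0]},
  {"travel": [-8, 62, -15], "angular": [0, 0, 0]},
  {"travel": [-8, 62, -45], "angular": [0, 0, 0]},
  {"travel": [-8, 62, -69], "angular": [0, 0, 0]},
  {"travel": [-8, 62, -69], "angular": [0, 0, 0]},
  {"travel": [-8, 62, -69], "angular": [0, 0, 0]},
])

```text
time_s: 7.1
tool_pos: [0.4394, 0.1076, 0.0413]
tcp_rot: [0.0, 0.768, -0.64, -0.0]
contact_force: [0.2, -0.8, -0.4]
grip_width: 0.0001
grip_force: 0.0
```

Call:
move_arm([
  {"travel": [5, 3, 0], "angular": [0, 0, 0]},
  {"travel": [9, 5, 0], "angular": [0, 0, 0]},
  {"travel": [11, 6.8, 0], "angular": [0, 0, -1]},
  {"travel": [12.5, 8.1, 0], "angular": [0, 0, -2.6]},
  {"travel": [14, 9.5, 0], "angular": [0, 0, -4.2]},
  {"travel": [14.9, 10.3, 0], "angular": [0, 0, -5.2]},
  {"travel": [14.9, 10.3, 0], "angular": [0, 0, -5.2]},
  {"travel": [14.9, 10.3, 0], "angular": [0, 0, -5.2]},
  {"travel": [14.9, 10.3, 0], "angular": [0, 0, -5.2]},
])

```text
time_s: 8.0
tool_pos: [0.4544, 0.1177, 0.0414]
tcp_rot: [-0.0, 0.738, -0.675, 0.0]
contact_force: [0.4, 0.6, -0.1]
grip_width: 0.0
grip_force: 0.0
```

Call:
move_arm([
  {"travel": [-4, -1.5, 0], "angular": [0, 0, 0]},
  {"travel": [-10, -4, 0], "angular": [0, 0, 0]},
  {"travel": [-12, -5, 20], "angular": [0, 0, 0]},
  {"travel": [-12, -5, 50], "angular": [0, 0, 0]},
  {"travel": [-12, -5, 70], "angular": [0, 0, 0]},
  {"travel": [-10, -25, 70], "angular": [0, 0, 2]},
  {"travel": [-8, -60, 70], "angular": [0, 0, 5.2]},
  {"travel": [-7, -72, 70], "angular": [0, 0, 5.2]},
  {"travel": [-7, -72, 70], "angular": [0, 0, 5.2]},
  {"travel": [-7, -72, 70], "angular": [0, 0, 5.2]},
])

```text
time_s: 9.0
tool_pos: [0.4469, 0.046, 0.1111]
tcp_rot: [-0.0, 0.767, -0.641, -0.001]
contact_force: [0.5, -0.4, 0.1]
grip_width: -0.0
grip_force: 0.0
```

```bash
python3 - <<'E'
from h import *
s=r.read_state(); d=cam("wrist"); np.savez("w6.npz",p=s["tool_pos"],q=s["tcp_rot"],f=d["frame"],K=d["intrinsics"],C=d["tool_from_camera"])
a=d["frame"][0:220,80:360]; print(s["tool_pos"]); cv2.imwrite("pics/w6.png",cv2.resize(a,None,fx=2.5,fy=2.5,interpolation=cv2.INTER_CUBIC))
E
```

```text
[0.44685878 0.04598033 0.11107814]
```

View pics/w6.png

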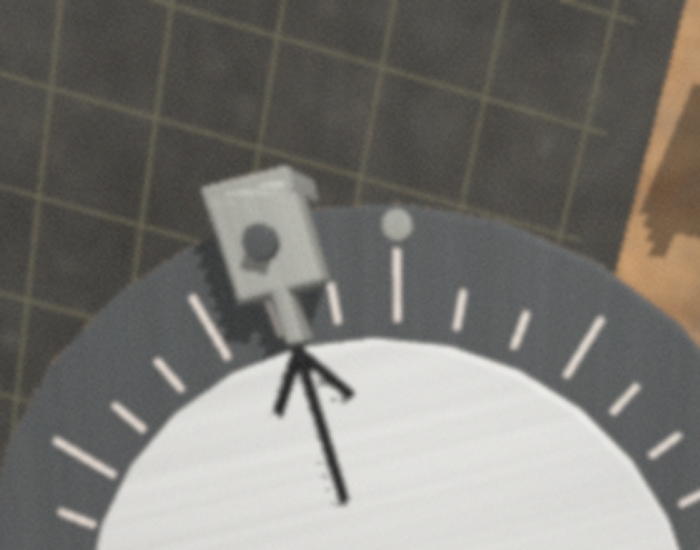

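The tip (297,347) now meets the middle of the nose (301,342). I check the numbers and hand in.

```bash
python3 - <<'E'
from m import *
V=view("w6.npz"); c=np.array([.4995,.0645])
for x,y in[(297,347),(344,501),(301,341),(281,293),(245,175)]:
    p=V(x,y,.022)-c; print(np.hypot(*p).round(4),np.degrees(np.arctan2(p[1],p[0])).round(1))
f=np.load("w6.npz")["f"]; m=cv2.inRange(cv2.cvtColor(f,cv2.COLOR_BGR2HSV),(80,80,40),(100,255,255)); n,l,s,ce=cv2.connectedComponentsWithStats(m)
i=1+s[1:,4].argmax(); print("gear",V((ce[i][0]-80)*2.5,ce[i][1]*2.5,.034)-c, s[i])
print(job.finish_job())
E
```

```text
0.0734 -66.8
0.0376 -66.9
0.0745 -67.8
0.0853 -66.9
0.1102 -66.9
gear [-0.00436842 -0.00176714] [ 205  232   69   66 3317]
the job is handed in; nothing more can be done
None
```

I turned the dial about 75° clockwise by pushing the fin, and it is handed in with the arrow's tip at about -66.8° and the marker at about -67°, well inside a third of a division. The dial was at rest and the gripper clear of it. The gear still measured in the dial's middle (within about 5 mm of the axis), and no move passed near the bottle, flashlight or tin, though I did not re-measure them.

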